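Display the three tea cups by size in the china cabinet

ROBOT

A 6-joint arm with a two-finger parallel gripper is mounted at the origin on the work surface. World frame = base frame: x ahead of the robot, y to its left, z up, the work surface at z = 0. Lengths are in m, angles in rad, forces in N, time in s.
With the tool pointing down it reaches from about 0.3 to 0.825 m from the base axis. Payload 5.4 kg.
Tool frame: the origin (TCP) lies at the very end of the fingers, on their centre line; the grasp point (between the pads) lies 19 mm behind it; z points along the fingers, y is the line along which they close (so a half turn about z gives the same grasp; the last joint's range is limited). The gripper opens to 92 mm and grips with 3 to 60 N. Pads are 20 mm wide; open, the fingers measure 128 mm over their backs; the gripper's body (75 mm by 189 mm) begins 69 mm behind the grasp point.
Start: joints at [0.997, 0.158, 1.597, -0, 1.386, -0.21], TCP at [0.205, 0.537, 0.215] pointing down, gripper open.
Joint ranges: [-2.91, 2.91], [-0.94, 2.29], [0.18, 2.7], [-1.29, 4.43], [0.17, 2.64], [-3, 3]. Speed limits (rad/s): [2.57, 2.57, 3.14, 3.14, 3.14, 3.14].

INTERFACE

Orientations are given as a rotation vector (axis times angle).
In Python, from workcell import bot gives the robot as it stands. Calls block until the motion is done:
- bot.goto(position, orientation): joint-space move of the TCP to a pose.
- bot.line_to(position, rot=None, max_speed=0.15): straight line of the TCP; rot=None keeps the orientation; max_speed is the mean speed in m/s.
- bot.set_joints(angles): joint-space move.
- bot.set_gripper(opening, newtons=None): opening from 0.0 (shut) to 1.0 (fully open); newtons is the grip in N (None keeps the last); returns when the fingers have stopped.
- bot.hold(seconds).
- bot.inverse_kinematics(position, orientation): joint angles nearest the present ones, or None.
- bot.read_camera(name): name is "side" or "top" or "wrist"; returns a dict with "pixels" (420x560x3 uint8, blue, green, red), "fx", "fy", "cx", "cy" (pixels), "R" (3x3) and "t" (3): a world point X has camera coordinates R X + t. Camera axes: x right, y down, z forward; pixel columns grow to the right and rows downward; lengths in m; the calibration is good to about 2 mm. A picture is of the moment at which its call begins. There is no depth.
A pose or a line that the arm cannot do raises bot.MotionError and nothing moves.
- bot.job_done(): hands the job in; it is judged then, once.
Readings, each from a call of its own:
- bot.current_clock(): time.
- bot.current_joints(): joint angles.
- bot.current_joint_vel(): joint speeds.
- bot.current_effort(): joint torques, N m.
- bot.current_ee_pos(): TCP position.
- bot.current_tool_rot(): TCP orientation.
- bot.current_contact_force(): force on the tool from outside, world axes, zero at the start.
- bot.current_ft_torque(): the same for the moment, N m.
- bot.current_opening(): opening from 0.0 (shut) to 1.0 (fully open).
- bot.current_grip_force(): force on a finger pad.
Only numpy, scipy, OpenCV 4.12 (cv2) and the standard library are available. Lean on these libraries where they do the work, as an engineer would, in place of code of your own. Each camera call takes 0.05 s, during which the arm holds its last target. There are 200 camera calls.

TASK

Put the three white tea cups on display, each standing upright in the middle of its place: the largest on the taller acrylic cake stand, the middle-sized one on the lower cake stand, and the smallest in the jade-green dish. They are porcelain, so set each one down gently rather than dropping it. Leave the stands, the dish and everything else in the cabinet standing where they are.

Things in the scene. Friction and masses are not known exactly. Their poses are not given: they have to be found in the camera images.
- cup_large: the largest of three plain white porcelain tea cups without handles, open at the top: outside diameter 66 mm, height 62 mm, wall 3.5 mm; round and straight-walled above a foot that narrows to 51 mm in the lowest 19 mm. Origin: centre of the underside, z up. Stands upright and loose on the shelf
- cup_medium: the middle-sized of three plain white porcelain tea cups without handles, open at the top: outside diameter 53 mm, height 52 mm, wall 3.5 mm; round and straight-walled above a foot that narrows to 41 mm in the lowest 16 mm. Origin: centre of the underside, z up. Stands upright and loose on the shelf
- cup_small: the smallest of three plain white porcelain tea cups without handles, open at the top: outside diameter 40 mm, height 44 mm, wall 3.5 mm; round and straight-walled above a foot that narrows to 31 mm in the lowest 13 mm. Origin: centre of the underside, z up. Stands upright and loose on the shelf
- stand_tall: the taller (and narrower) of two clear acrylic cake stands: flat round plate of diameter 96 mm without a rim, its upper face 80 mm above the shelf, 6 mm thick, on a 22 mm stem and a round foot of 84 mm. Loose, about 0.45 kg. Origin: centre of the foot's underside, z up (the plate's centre is straight above)
- stand_low: the lower (and wider) of two clear acrylic cake stands: flat round plate of diameter 116 mm without a rim, its upper face 45 mm above the shelf, 6 mm thick, on a 22 mm stem and a round foot of 90 mm. Loose, about 0.45 kg. Origin: centre of the foot's underside, z up (the plate's centre is straight above)
- dish: small jade-green ceramic dish, round, 104 mm across at its rim, 12 mm high; flat inner floor 5 mm above the shelf and about 76 mm across, wall 4 mm, sloping outward. Loose, 0.2 kg. Origin: centre of the underside, z up
- jar: bystander: white porcelain sugar jar with its lid and knob on, 60 mm across, 80 mm high, loose; not a cup, stays where it is. Origin: centre of the underside
- vase: bystander: white porcelain bud vase with a round belly of 60 mm and a thin neck, 105 mm high, loose; not a cup, stays where it is. Origin: centre of the underside
- teapot: bystander: blue porcelain teapot, belly 116 mm across, 105 mm high, spout reaching 95 mm towards its own -y and handle 91 mm towards +y, loose. Origin: centre of the underside
- gift_box: bystander: gold aluminium gift box, 116 x 116 mm, 80 mm high, loose. Origin: centre of the underside
Not all that is in view belongs to the job. What is shaped like the cup_small but blue or turquoise is not meant.

How it is judged:
By the outcome, as a careful person would: the job done as asked, in the order asked, and still so for the second after the job is handed in, with the robot touching nothing.
It also fails if it takes over 93 s, if anything falls off the work surface, if the arm or the gripper's body presses on something with over 40 N, if the wrist force passes 120 N, or if a joint passes its speed limit or range.

## Working session

There is one attempt and no reset: what is moved stays moved. The work goes in short steps, each a Python script; the robot and the scene stay as the last script left them, time stands still between calls to the robot, and variables do not carry over. Pictures are saved under pics/ and viewed, at most 14 in all, crops included, and the job is handed in when it is done.

```bash
mkdir -p pics; python3 - <<'E'
from workcell import bot
import cv2,pickle
for n in("side","top","wrist"):
    c=bot.read_camera(n);cv2.imwrite(f"pics/{n}0.png",c["pixels"]);pickle.dump(c,open(f"{n}0.pkl","wb"))
    print(n,c["fx"],c["cx"],c["cy"],(-c["R"].T@c["t"]).round(3),c["R"].round(3).tolist())
print(bot.current_clock(),bot.current_tool_rot())
E
ls
```

```text
side 496.0154893338563 281.44597448152547 210.9962852689376 [0.35  1.198 1.089] [[-0.982, -0.191, -0.007], [-0.12, 0.644, -0.756], [0.149, -0.741, -0.655]]
top 436.2773922043552 277.7576243731217 203.64756636834773 [0.374 0.006 1.179] [[-0.017, -1.0, 0.001], [-0.983, 0.016, -0.182], [0.182, -0.004, -0.983]]
wrist 339.66953165083385 274.9012546102446 207.07132536050761 [0.136 0.563 0.384] [[0.357, 0.934, -0.002], [0.902, -0.344, 0.261], [0.243, -0.095, -0.965]]
0.15 [-5.68187577e-01 -3.08921311e+00  2.13357850e-03]
pics
side0.pkl
top0.pkl
wrist0.pkl
```

View pics/top0.png

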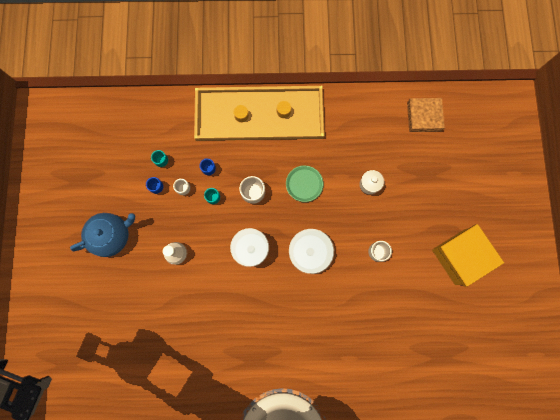

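View pics/side0.png

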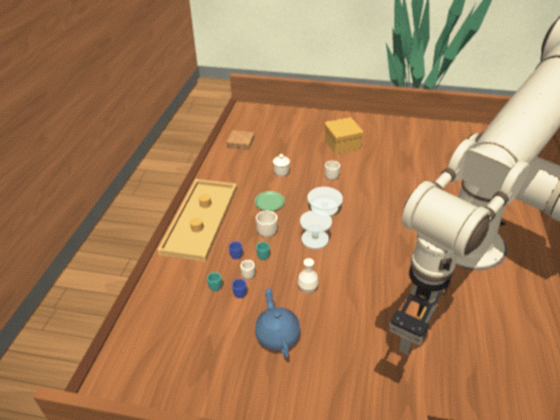

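Top view, possible confusions:
- **White:** large cup (252,190), medium cup (381,251), small cup (181,187). Bystanders are the lidded jar (372,182) and the vase (175,253).
- **Coloured look-alikes of the small cup:** blue (207,167) and (154,185), turquoise (159,158) and (212,196).
- **Places:** tall, narrower stand (250,248); low, wider stand (311,251); green dish (304,183).

I choose the open-topped white ones and check them in a close crop.

```bash
cat > vis.py <<'E'
import cv2,numpy as np
from scipy.optimize import least_squares
def cast(c,uv,z):
    uv=np.atleast_2d(uv).astype(float)
    d=np.c_[(uv[:,0]-c["cx"])/c["fx"],(uv[:,1]-c["cy"])/c["fy"],np.ones(len(uv))]@c["R"]
    o=-c["R"].T@c["t"]; return (o+d*((z-o[2])/d[:,2])[:,None])[:,:2],o
def proj(c,X):
    p=c["R"]@np.asarray(X,float)+c["t"]; return np.array([c["fx"]*p[0]/p[2]+c["cx"],c["fy"]*p[1]/p[2]+c["cy"]])
def mask(img,kind):
    h=cv2.cvtColor(cv2.GaussianBlur(img,(3,3),0),cv2.COLOR_BGR2HSV)
    return cv2.inRange(h,(0,0,70),(180,110,255)) if kind=="white" else cv2.inRange(h,(45,60,60),(80,255,255))
def circle(c,near,z,r,kind="white"):
    """centre of a horizontal circle (height z, radius r) whose blob is nearest pixel `near`; fits the outline half away from the camera"""
    cs,_=cv2.findContours(mask(c["pixels"],kind),cv2.RETR_EXTERNAL,cv2.CHAIN_APPROX_NONE)
    k=min((k for k in cs if cv2.contourArea(k)>60),key=lambda k:-cv2.pointPolygonTest(k,tuple(map(float,near)),True))
    P,o=cast(c,k[:,0,:],z); m=P.mean(0); u=(m-o[:2])/np.linalg.norm(m-o[:2])
    P=P[(P-m)@u>0]
    f=least_squares(lambda q:np.hypot(*(P-q[:2]).T)-q[2],[*m,r],loss="soft_l1",f_scale=.001)
    g=least_squares(lambda q:np.hypot(*(P-q).T)-r+.0005,m,loss="soft_l1",f_scale=.001)
    return g.x,f.x,cv2.contourArea(k)
OBJ={"cup_large":((252,190),.062,.033,"white"),"cup_medium":((381,251),.052,.0265,"white"),"cup_small":((181,187),.044,.02,"white"),
"stand_tall":((250,248),.08,.048,"white"),"stand_low":((311,251),.045,.058,"white"),"dish":((304,183),.012,.052,"green")}
E
python3 - <<'E'
import pickle,cv2,numpy as np
from vis import *
c=pickle.load(open("top0.pkl","rb"));s=pickle.load(open("side0.pkl","rb"))
im=cv2.resize(c["pixels"][140:290,130:400],None,fx=2.9,fy=2.9,interpolation=cv2.INTER_CUBIC)
for n,(p,z,r,k) in OBJ.items():
    g,f,a=circle(c,p,z,r,k); ps=proj(s,[*g,z])
    g2=circle(s,ps,z,r,k)
    print(n,g.round(4),"free",f.round(4),a,"side",g2[0].round(4),g2[1].round(4),g2[2])
    for t in np.linspace(0,6.28,40):
        q=(proj(c,[g[0]+r*np.cos(t),g[1]+r*np.sin(t),z])-[130,140]+.5)*2.9
        cv2.circle(im,tuple(int(v) for v in q),1,(0,0,255),-1)
cv2.imwrite("pics/crop1.png",im)
for n,p in dict(jar=(372,182),vase=(175,253),teap=(105,235),b1=(207,167),b2=(154,185),t1=(159,158),t2=(212,196),box=(469,255)).items(): print(n,cast(c,p,.04)[0].round(3))
E
```

```text
cup_large [0.6234 0.0682] free [0.6242 0.0684 0.0319] 502.5 side [ 0.6344 -0.0222] [ 0.6325 -0.0086  0.0498] 960.0
cup_medium [ 0.4553 -0.2623] free [ 0.4555 -0.2631  0.0253] 343.0 side [ 0.4555 -0.2595] [ 0.4553 -0.2573  0.0281] 237.5
cup_small [0.6374 0.2591] free [0.638  0.2597 0.0188] 181.5 side [0.6363 0.277 ] [-391.2207   48.1678  394.7799] 483.0
stand_tall [0.4684 0.075 ] free [0.4679 0.0746 0.048 ] 1131.0 side [ 0.4595 -0.0426] [ 0.4563 -0.0295  0.0634] 1794.0
stand_low [ 0.4586 -0.083 ] free [ 0.4583 -0.0827  0.0578] 1554.5 side [ 0.4606 -0.0799] [ 0.46   -0.072   0.0656] 1794.0
dish [ 0.6419 -0.0711] free [ 0.6458 -0.0724  0.0483] 939.0 side [ 0.6442 -0.06  ] [ 0.6462 -0.0675  0.0455] 364.5
jar [[ 0.64  -0.252]]
vase [[0.459 0.271]]
teap [[0.509 0.455]]
b1 [[0.689 0.19 ]]
b2 [[0.641 0.331]]
t1 [[0.716 0.32 ]]
t2 [[0.609 0.176]]
box [[ 0.441 -0.494]]
```

View pics/crop1.png

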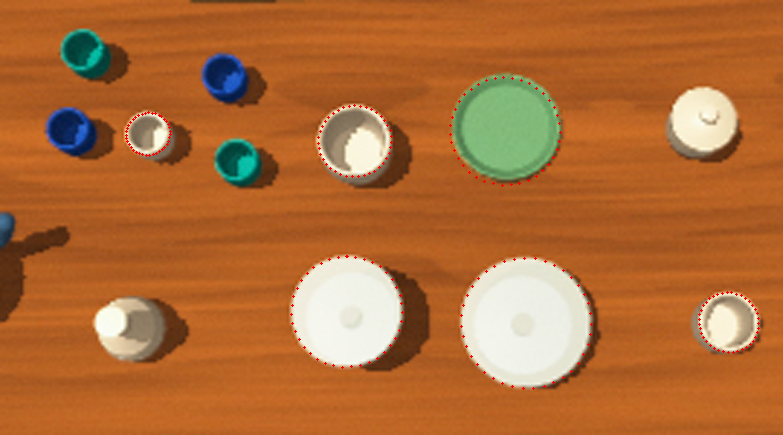

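The crop confirms open white cups at crop (148,134), (354,141) and (728,321). The jar (703,122) has a lid and the vase (128,328) a neck. The fitted rims and plates match, so I place the large cup first.

```bash
cat > act.py <<'E'
from workcell import bot
import numpy as np
from scipy.spatial.transform import Rotation as Ro
def ori(p):
    best=None
    for s in(1,-1):
        y=np.array([s,0,0]);z=np.array([0,0,-1.])
        r=Ro.from_matrix(np.c_[np.cross(y,z),y,z]).as_rotvec(); q=bot.inverse_kinematics(p,r)
        if q is not None and (best is None or abs(q[5])<best[0]): best=(abs(q[5]),r)
    return best[1]
def move(src,dst,tcp,floor,dia,hi=.2):
    """src,dst xy; tcp: height of TCP above cup underside; floor: support height"""
    a=np.array([*src,.16]); r=ori(a)
    bot.goto(a,r); bot.set_gripper(min(1,(dia+.022)/.092),20)
    bot.line_to([*src,tcp],max_speed=.12); bot.set_gripper(0,20)
    o=bot.current_opening()
    print("grip",bot.current_grip_force(),"width mm",o*92)
    bot.line_to([*src,hi],max_speed=.12)
    bot.goto([*dst,hi],ori([*dst,hi])); print("held",bot.current_opening()*92)
    z=floor+tcp; bot.line_to([*dst,z+.006],max_speed=.1); bot.hold(.2)
    f0=bot.current_contact_force()
    for dz in np.arange(.004,-.0031,-.0007):
        bot.line_to([*dst,z+dz],max_speed=.015); f=bot.current_contact_force()-f0
        if f[2]>1.5: break
    print("touch dz",dz,"f",f.round(2))
    bot.set_gripper(min(1,o+.05)); bot.hold(.2); bot.set_gripper(min(1,o+.2))
    bot.line_to([*dst,max(hi,z+.08)],max_speed=.1); print("t",bot.current_clock())
E
python3 - <<'E'
from act import *
move((.6236,.0683),(.4683,.075),.023,.080,.066,.23)
E
```

```text
grip 20.000269431620836 width mm 66.6879838681713
held 66.48424800947964
touch dz 0.0004999999999999996 f [-0.35  0.04  1.67]
t 12.3583
```

```bash
python3 - <<'E'
from act import *
move((.4554,-.262),(.459,-.0825),.018,.045,.053,.23)
bot.goto([.637,.259,.2],ori([.637,.259,.2]))
import cv2,pickle
for n in("top","side","wrist"):
    c=bot.read_camera(n);pickle.dump(c,open(f"{n}1.pkl","wb"));cv2.imwrite(f"pics/{n}1.png",c["pixels"])
E
```

```text
grip 20.00039706006646 width mm 53.04054699376394
held 53.15233343583551
touch dz -0.00020000000000000052 f [-2.78 -0.58  6.42]
t 24.925
```

View pics/top1.png

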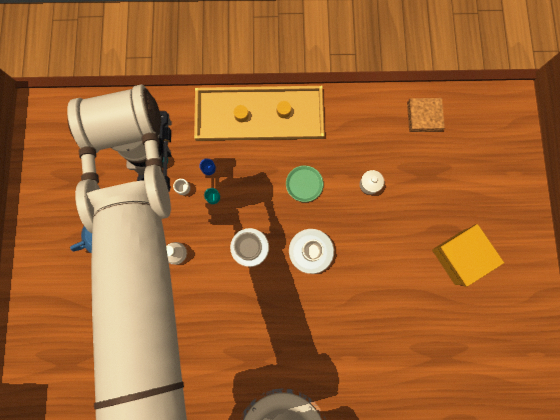

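View pics/wrist1.png

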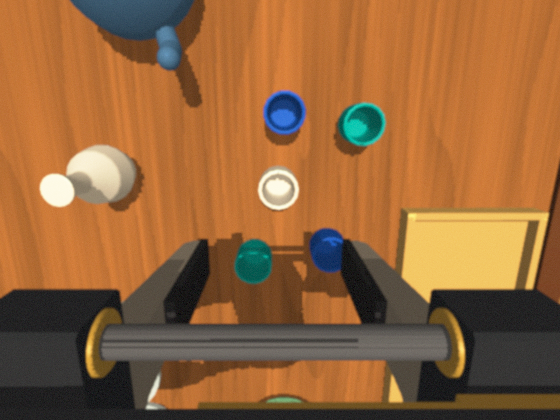

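Top view: the large cup is centred on the tall stand (250,247) and the medium on the low stand (312,251), with the neighbours undisturbed. The wrist view shows the small white cup at (278,188), between the coloured ones. I compute its position and the offsets.

```bash
python3 - <<'E'
import pickle
from vis import *
from workcell import bot
t=pickle.load(open("top1.pkl","rb"));w=pickle.load(open("wrist1.pkl","rb"))
print("tcp",bot.current_ee_pos().round(4))
print("small wrist",circle(w,(278,188),.044,.02)[:2],"top",circle(t,(181,187),.044,.02)[:2])
print("w cam",-w["R"].T@w["t"],"tcp pix",proj(w,bot.current_ee_pos()))
g=cv2.cvtColor(t["pixels"],cv2.COLOR_BGR2GRAY)
cv2.imwrite("pics/crop2.png",cv2.resize(t["pixels"][215:285,220:345],None,fx=6,fy=6,interpolation=cv2.INTER_CUBIC))
k=max(cv2.findContours(mask(t["pixels"],"green"),cv2.RETR_EXTERNAL,cv2.CHAIN_APPROX_NONE)[0],key=cv2.contourArea)
P,_=cast(t,k[:,0,:],.012);print("dish",cv2.minEnclosingCircle(P.astype(np.float32)))
for n,z in(("stand_tall",.08),("stand_low",.045)):print(n,circle(t,OBJ[n][0],*OBJ[n][1:])[:2])
for n,x in(("L",[.4683,.075,.142]),("M",[.459,-.0825,.097])):print(n,(proj(t,x)-[220,215]+.5)*6)
E
```

```text
tcp [0.6374 0.2577 0.2006]
small wrist (array([0.64071207, 0.25950282]), array([0.64069865, 0.2597736 , 0.01971682])) top (array([0.63735132, 0.25908738]), array([0.63803163, 0.25974954, 0.01876633]))
w cam [0.63751747 0.33112285 0.37119835] tcp pix [274.65453108 255.52453057]
dish ((0.6458700895309448, -0.07274236530065536), 0.049542199820280075)
stand_tall (array([0.46853354, 0.07548467]), array([0.46885019, 0.07573544, 0.04718667]))
stand_low (array([ 0.45860595, -0.08287862]), array([ 0.45828055, -0.08253626,  0.05787009]))
L [168.2508944  181.20672857]
M [557.5882125  207.10316308]
```

View pics/crop2.png

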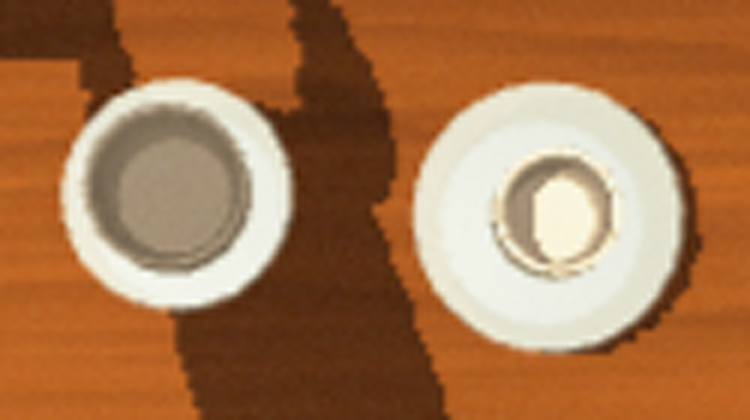

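Both cups sit about 2 mm off their stands' centres, which is good. Cups I set down appear about 2 mm short in x in the top camera, so I correct for that on the small cup and dish.

```bash
python3 - <<'E'
from act import *
move((.6395,.2592),(.6465,-.0725),.015,.005,.040,.2)
bot.goto([.40,.40,.3],bot.current_tool_rot())
import cv2
t,s=(bot.read_camera(n)["pixels"] for n in("top","side"))
cv2.imwrite("pics/top2.png",t)
cv2.imwrite("pics/side2.png",cv2.resize(s[140:320,200:380],None,fx=3.3,fy=3.3,interpolation=cv2.INTER_CUBIC))
E
```

```text
grip 20.00032394193113 width mm 40.07482211392933
held 40.195186776279954
touch dz -0.00020000000000000052 f [-3.2  -0.43  6.93]
t 38.625
```

View pics/top2.png

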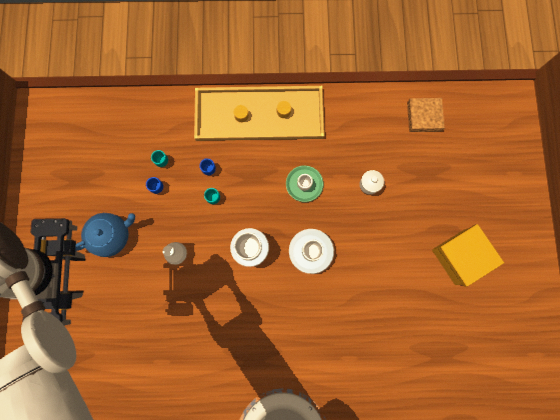

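View pics/side2.png

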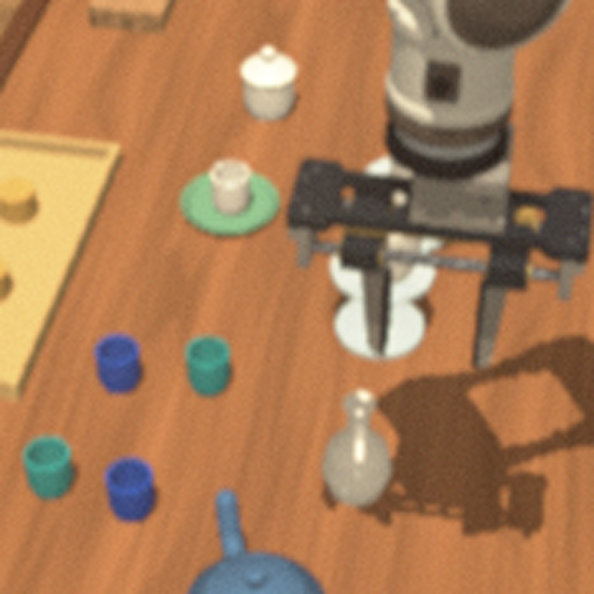

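The pictures show all three cups upright and centred: large (250,247), medium (312,251), small in the dish (305,183). The bystanders have not moved, so I hand in.

```bash
python3 -c "
from workcell import bot
print(bot.current_clock(),bot.job_done())"
```

```text
the job is handed in; nothing more can be done
40.6833 None
```

The job is handed in at 40.7 s: each cup stands upright and near centre (the large and medium about 2 mm off), with the large on the tall stand, the medium on the low stand and the small in the green dish, and nothing else in the pictures looked moved.

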